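Feel for a crossed thread on the red clamp screw

TASK

The screw with the red handle on one of the two blue clamps seems to be cross-threaded. Turn it gently clockwise until you feel it bind, stop there without forcing it (the brass insert it sits in must not be dragged round), then turn it back to about where it stood and let go. Leave the clamp with the black handle alone.

Things in the scene. Friction and masses are not known exactly. Their poses are not given: they have to be found in the camera images.
- red_grip (a point): centre of the red grip bar, on the screw's upright axis, 102 mm above the bench. Bar: 54 mm long along this point's x, 14 mm thick along its y, 26 mm high; white dot on its top at the +x end. It only turns about the upright axis. Beneath: hub 21 mm wide (underside 19 mm below this point), brass insert 29 mm wide (top 31 mm below) in the arm of a blue clamp fixed to the bench.
- red_screw (a joint): turn of the red screw in its brass insert, rad, growing clockwise from above. Starts between -0.1 and 0.35, turns freely (0.03 N m drag) until the crossed threads bind at 0.90: resistance then jumps, and turning on against 0.4 N m only drags the insert round too (this value stays at 0.90). Turning back is free, down to -0.8.
- red_insert (a joint): turn of the brass insert in the clamp, rad, growing clockwise from above; 0 at the start. Still unless the bound screw is forced on. A black line on it is in line with a white line on the clamp while it has not turned.
- black_end (a point): middle of the end face of the black grip bar (white-dot end) on the other clamp, 27 mm from that screw's axis; its x axis points outward along the bar. The black clamp is of the same make and size and must be left alone.
Mind the look-alikes: they are no part of the job. Leave any green look-alike of the part that bears red_grip alone.

How it is judged:
By the outcome, as a careful person would: the job done as asked, in the order asked, and still so for the second after the job is handed in, with the robot touching nothing.
It also fails if it takes over 42 s, if anything falls off the work surface, if the arm or the gripper's body presses on something with over 40 N, if the wrist force passes 120 N, or if a joint passes its speed limit or range.

ROBOT

A 6-joint arm with a two-finger parallel gripper is mounted at the origin on a cart in front of the work surface, level with it; the furniture and walls round the work are solid. World frame = base frame: x ahead of the robot, y to its left, z up, the work surface at z = 0. Lengths are in m, angles in rad, forces in N, time in s.
With the tool pointing down it reaches from about 0.275 to 0.75 m from the base axis. Payload 10.2 kg.
Tool frame: the origin (TCP) lies between the finger pads; the fingertips stand 25 mm ahead of it and the grasp point (between the pads) lies 6 mm ahead of it (r.tips_ahead is the distance from the TCP to the fingertips, in m); z points along the fingers, x is the direction in which the jaws open and shut, and the axes are right-handed (so a half turn about z gives the same grasp; the last joint's range is limited). The gripper opens to 85 mm and grips with 20 to 120 N. Pads are 22 mm wide; open, the fingers measure 114 mm over their backs; the gripper's body (76 mm by 85 mm) begins 54 mm behind the grasp point. The pads swing forward as they close: fully open they stand 13 mm farther back than shut.
Start: joints at [-1.516, 0.313, 1.498, -0, 1.331, -0.223], TCP at [0.144, -0.505, 0.256] pointing down, gripper open.
Joint ranges: [-2.94, 2.94], [-0.97, 2.17], [0.19, 2.56], [-1.23, 4.37], [0.02, 3.11], [-2.88, 2.88]. Speed limits (rad/s): [2.39, 2.39, 3.01, 3.14, 3.14, 3.14].

INTERFACE

Orientations are given as [roll, pitch, yaw] about the fixed x, y, z axes, in that order (R = Rz(yaw) Ry(pitch) Rx(roll)).
In Python, from workcell import r, optics, order, nets gives the robot as it stands.
- The arm moves only by the tool send_rows, never from a script. Its argument "moves" is a list of rows, each an object with "offset": the shift along the tool's x, y, z in m, a list of three; "rotation": the turn, a rotation vector about the tool's x, y, z in rad, a list of three; "hand": the finger opening in m, from 0 to 0.0854. A call has 1 to 12 rows; each row shifts and turns the commanded pose from where the row before left it, along the tool's axes as they then stand; what a row does not reach is not made up. A row lasts 1/8 s, in which the tool goes at most 62.5 mm and 10.7 degrees, less where a joint would pass 70% of its speed; a pose out of reach is approached as far as the arm can. A call is refused whole if a number of a shift passes 0.0625 or a number of a turn 0.188, either way. A call with a gripper value outside its range is refused whole. The fingers move at their own pace and stop on an object; the grip force is fixed at half the most. Time passes only in rows, so rows that do not move let the fingers close. It gives the time, the measured TCP pose, the force and the opening at its end, in the units of the state.
- r.state(): the state, without advancing time (a new reading comes with each control period).
- optics.snapshot(name): name is "scene" or "side" or "wrist"; returns a dict with "pixels" (384x512x3 uint8, blue, green, red), "fx", "fy", "cx", "cy" (pixels), "rvec" (rotation vector, rad) and "tvec" (3), from world to camera coordinates, as OpenCV has them. Camera axes: x right, y down, z forward; pixel columns grow to the right and rows downward; lengths in m; the calibration is good to about 2 mm. A picture is of the moment at which its call begins. There is no depth.
- order.job_done(): hands the job in, once; it reports no verdict.
Trained networks look in a picture, given as the dict that the camera call returned (one of the last four; its "shot" number tells which), for a name from the list of things; names that differ only in an ending like _2 or _b are one class to them, and where a whole thing is asked for, a point or a joint stands for the part that bears it (a point fixed in the world has none). Each returns a list of dicts, best first, with "confidence" (0 to 1); they miss things now and then, are a little off and sometimes report something else, mostly with a low value. They report only what shows in the picture. A call takes as long as a camera call. They do not tell look-alikes from the thing itself.
- nets.search_frame(picture, query): "position" ([column, row] in pixels, amid what is visible of it).
The state is a dict: "time": time; "joint_pos": joint angles; "qd": joint speeds; "joint_efforts": joint torques, N m; "ee_pos": TCP position; "tool_rot": TCP orientation; "ft_force": force on the tool from outside, world axes, zero at the start; "ft_torque": the same for the moment, N m; "width": finger opening in m.
Only numpy, scipy, OpenCV 4.12 (cv2) and the standard library are available. Lean on these libraries where they do the work, as an engineer would, in place of code of your own. Each camera call takes 0.05 s, during which the arm holds its last target.

## Working session

There is one attempt and no reset: what is moved stays moved. The work goes in short steps, Python scripts to look and compute and a tool call to move; the robot and the scene stay as the last step left them, time stands still between calls to the robot, and variables do not carry over. Pictures are saved under pics/ and viewed, and the job is handed in when it is done.

Besides the shell and the picture viewer there is one more tool, called in YAML: its name, and indented under it one key for each argument. send_rows: Moves the arm, as the interface text tells. Its arguments: {"type":"object","properties":{"moves":{"type":"array"}},"required":["moves"]}

```bash
mkdir -p pics; ls; cat > h.py <<'E'
import numpy as np,cv2
from workcell import r,optics,order,nets
def snap(n,tag):
    p=optics.snapshot(n); cv2.imwrite(f'pics/{tag}.png',np.asarray(p['pixels'])); return p
def ray(p,uv):
    R=cv2.Rodrigues(np.array(p['rvec'],float))[0]; t=np.array(p['tvec'],float).ravel()
    d=R.T@np.array([(uv[0]-p['cx'])/p['fx'],(uv[1]-p['cy'])/p['fy'],1.]); return -R.T@t,d
def atz(p,uv,z):
    o,d=ray(p,uv); return o+d*(z-o[2])/d[2]
def proj(p,X):
    K=np.array([[p['fx'],0,p['cx']],[0,p['fy'],p['cy']],[0,0,1.]])
    return cv2.projectPoints(np.array(X,float).reshape(-1,1,3),np.array(p['rvec'],float),np.array(p['tvec'],float),K,None)[0].reshape(-1,2)
E
python3 - <<'E'
from h import *
for n in ['scene','side','wrist']:
    p=snap(n,n+'0')
    print(n,ray(p,(256,192)))
    for q in ['red_grip','red_insert','black_end']:
        for d in nets.search_frame(p,q)[:4]: print(q,d, atz(p,d['position'],0.102).round(3))
print(r.state())
E
```

```text
pics
scene (array([0.21036252, 0.64428347, 0.47111498]), array([ 0.36730055, -0.81567485, -0.44723363]))
red_grip {'position': [295.3, 178.7], 'confidence': 0.93} [ 0.464 -0.129  0.102]
red_grip {'position': [161.8, 236.7], 'confidence': 0.7} [0.582 0.196 0.102]
red_grip {'position': [309.0, 157.3], 'confidence': 0.54} [ 0.478 -0.268  0.102]
red_insert {'position': [311.4, 154.6], 'confidence': 0.84} [ 0.478 -0.289  0.102]
red_insert {'position': [297.1, 177.8], 'confidence': 0.6} [ 0.462 -0.136  0.102]
red_insert {'position': [163.8, 240.7], 'confidence': 0.58} [0.572 0.204 0.102]
red_insert {'position': [299.4, 177.4], 'confidence': 0.36} [ 0.458 -0.14   0.102]
black_end {'position': [261.6, 231.7], 'confidence': 0.56} [0.441 0.105 0.102]
side (array([0.54827813, 0.71793715, 0.67943226]), array([-0.01933683, -0.77444384, -0.63272293]))
red_grip {'position': [233.5, 251.4], 'confidence': 0.7} [0.581 0.192 0.102]
red_grip {'position': [266.4, 120.7], 'confidence': 0.62} [ 0.488 -0.323  0.102]
red_grip {'position': [276.6, 151.3], 'confidence': 0.51} [ 0.47  -0.156  0.102]
red_insert 
[... 377 characters left out ...]
0.29911255, -0.10562612, -0.94857435]))
{'time': 0.6, 'joint_pos': array([-1.51646200e+00,  3.12895748e-01,  1.49773542e+00, -2.13501578e-05,
        1.33100352e+00, -2.23392188e-01]), 'qd': array([-0.00061562, -0.00058517, -0.00098487,  0.00136833,  0.00248261,
       -0.00051524]), 'joint_efforts': array([-5.40297042e-04, -4.12033367e+01, -2.59836799e+01, -1.42801682e-04,
        5.41055069e-04, -1.04610874e-05]), 'ee_pos': array([ 0.1439263 , -0.50487743,  0.256283  ]), 'tool_rot': array([ 3.14158174e+00,  4.55863231e-05, -1.29306474e+00]), 'ft_force': array([-0.28215281, -0.27741709, -0.39662754]), 'ft_torque': array([-0.02192167,  0.02671933,  0.00035865]), 'width': 0.08562174434147202}
```

View pics/scene0.png

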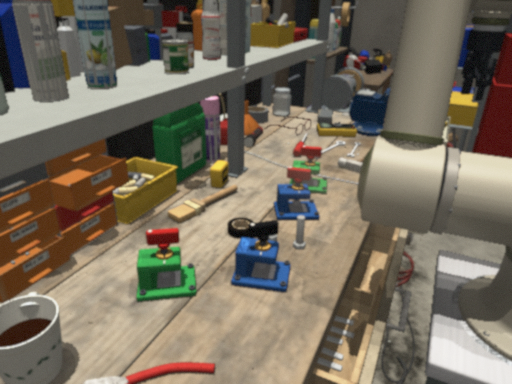

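View pics/side0.png

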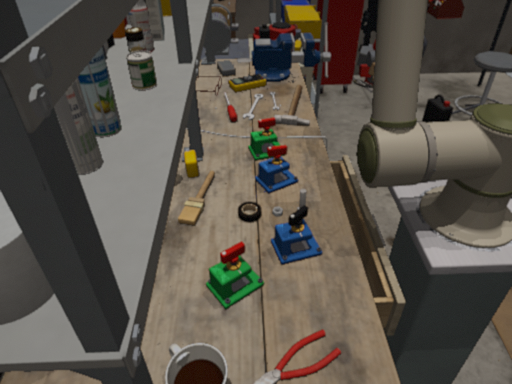

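View pics/wrist0.png

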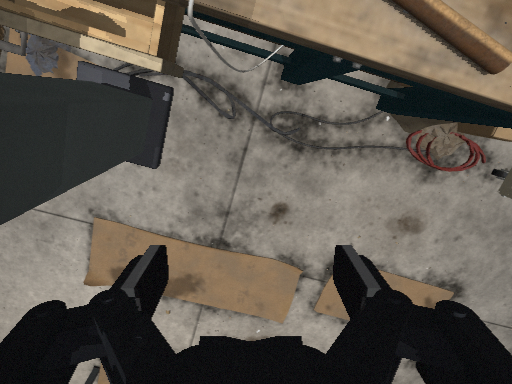

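```bash
python3 - <<'E'
from h import *
a=cv2.imread('pics/scene0.png')[150:260,230:350]; b=cv2.imread('pics/side0.png')[110:230,230:340]
f=lambda i:cv2.resize(i,(390,390),interpolation=cv2.INTER_CUBIC)
cv2.imwrite('pics/crop0.png',np.hstack([f(a),f(b)]))
E
```

```text
(no output)
```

View pics/crop0.png

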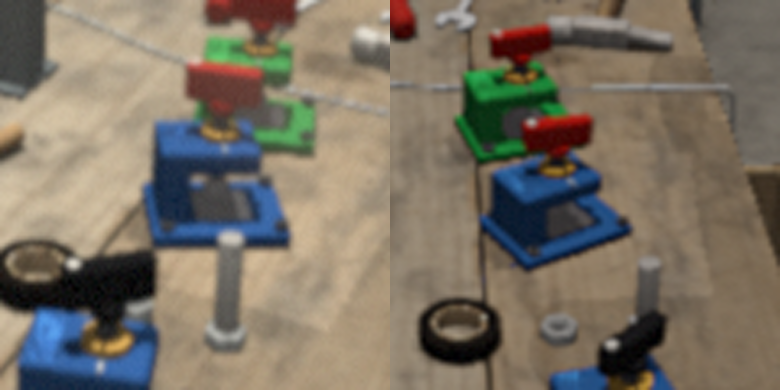

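```bash
cat >> h.py <<'E'
def tri(pairs):
    A=np.zeros((3,3));b=np.zeros(3)
    for p,uv in pairs:
        o,d=ray(p,uv);d=d/np.linalg.norm(d);M=np.eye(3)-np.outer(d,d);A+=M;b+=M@o
    return np.linalg.solve(A,b)
E
python3 - <<'E'
from h import *
s=snap('scene','s1');d=snap('side','d1')
print('red',tri([(s,(298.5,174)),(d,(277.4,151))]), atz(s,(298.5,174),.102),atz(d,(277.4,151),.102))
print('bolt top',tri([(s,(230+230/3.25,150+238/3.545)),(d,(230+260/3.545,110+262/3.25))]))
print('bolt base',atz(s,(230+225/3.25,150+340/3.545),0.0))
print('black',tri([(s,(262,230)),(d,(299,215))]))
print(proj(s,[.467,-.15,.102]),proj(d,[.467,-.15,.102]))
E
```

```text
red [ 0.46784885 -0.16086978  0.10012275] [ 0.46657411 -0.15716855  0.102     ] [ 0.46819292 -0.15773619  0.102     ]
bolt top [ 0.41373134 -0.02866312  0.06933657]
bolt base [ 4.12241434e-01 -3.02308400e-02  5.55111512e-17]
black [0.44194808 0.097596   0.10305943]
[[297.25734315 175.10320966]] [[278.07626493 152.60434599]]
```

```bash
python3 - <<'E'
from h import *
s=optics.snapshot('scene');d=optics.snapshot('side')
print('post base',atz(s,(236,176),0),atz(d,(196,155),0), 'shelf edge near post', tri([(s,(327,42)),(d,(203,35))]))
for z in(.3,.4,.5): print(z,atz(s,(236,75),z),atz(s,(100,115),z),atz(d,(180,200),z))
print(proj(s,[[.65,-.1,.3],[.65,-.1,.4],[.65,-.1,.5]]))
E
```

```text
post base [ 0.69070785 -0.28060327  0.        ] [ 0.70611132 -0.30245442  0.        ] shelf edge near post [ 0.63713566 -0.70275243  0.28636169]
0.3 [ 0.64492647 -0.19044402  0.3       ] [0.66895929 0.20703521 0.3       ] [0.64991591 0.26694324 0.3       ]
0.4 [0.39096626 0.29737271 0.4       ] [0.40095424 0.46256413 0.4       ] [0.62312911 0.38580343 0.4       ]
0.5 [0.13700606 0.78518945 0.5       ] [0.1329492  0.71809306 0.5       ] [0.5963423  0.50466362 0.5       ]
[[214.09333889  81.51033781]
 [213.08704076  30.96963641]
 [211.96535605 -25.36628457]]
```

send_rows:
  moves:
    - {"offset": [-0.0205,-0.0339,0],"rotation": [0,0,0],"hand": 0.085}
    - {"offset": [-0.0205,-0.0339,0],"rotation": [0,0,0],"hand": 0.085}
    - {"offset": [-0.0205,-0.0339,0],"rotation": [0,0,0],"hand": 0.085}
    - {"offset": [-0.0205,-0.0339,0],"rotation": [0,0,0],"hand": 0.085}
    - {"offset": [-0.0205,-0.0339,0],"rotation": [0,0,0],"hand": 0.085}
    - {"offset": [-0.0205,-0.0339,0],"rotation": [0,0,0],"hand": 0.085}
    - {"offset": [-0.0205,-0.0339,0],"rotation": [0,0,0],"hand": 0.085}
    - {"offset": [-0.0205,-0.0339,0],"rotation": [0,0,0],"hand": 0.085}
    - {"offset": [-0.0205,-0.0339,0],"rotation": [0,0,0],"hand": 0.085}
    - {"offset": [-0.0205,-0.0339,0],"rotation": [0,0,0],"hand": 0.085}
    - {"offset": [-0.0205,-0.0339,0],"rotation": [0,0,0],"hand": 0.085}
    - {"offset": [-0.0205,-0.0339,0],"rotation": [0,0,0],"hand": 0.085}

```text
time: 2.3
ee_pos: [0.4685, -0.1557, 0.2564]
tool_rot: [-3.141, -0.0, -1.293]
ft_force: [-0.1, 0.4, -0.1]
width: 0.0849
```

send_rows:
  moves:
    - {"offset": [0,0,0],"rotation": [0,0,0.139],"hand": 0.085}
    - {"offset": [0,0,0],"rotation": [0,0,0.139],"hand": 0.085}
    - {"offset": [0,0,0],"rotation": [0,0,0],"hand": 0.085}

```text
time: 2.68
ee_pos: [0.4677, -0.1567, 0.2563]
tool_rot: [-3.142, -0.0, -1.57]
ft_force: [0.2, -0.3, -0.3]
width: 0.0848
```

```bash
python3 - <<'E'
from h import *
w=snap('wrist','w2'); s=r.state(); print(s['ee_pos'],s['tool_rot'],s['joint_pos'],s['ft_force'],s['ft_torque'],s['time'])
for d in nets.search_frame(w,'red_grip')[:3]: print(d,atz(w,d['position'],.115))
E
```

```text
[ 0.46769284 -0.15676802  0.25630125] [-3.14158138e+00  1.23470891e-05 -1.56820238e+00] [-5.61448174e-01  2.42890816e-01  1.59014343e+00  1.70460673e-05
  1.30855548e+00  1.00674979e+00] [0.52153485 0.12336869 0.07134822] [-0.01687764 -0.04100928  0.01744133] 2.725
{'position': [256.8, 180.6], 'confidence': 0.7} [ 0.47240898 -0.16344101  0.115     ]
{'position': [414.3, 159.2], 'confidence': 0.63} [ 0.49291682 -0.30791488  0.115     ]
```

View pics/w2.png

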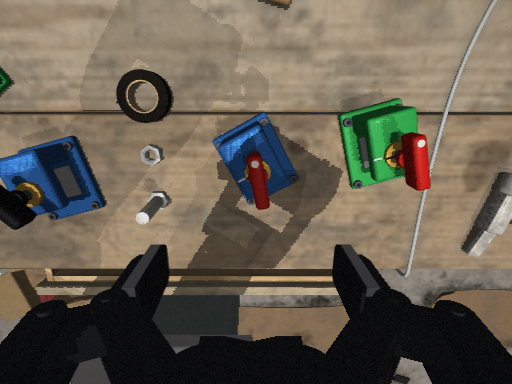

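```bash
python3 - <<'E'
from h import *
a=cv2.imread('pics/w2.png')[130:230,205:315]; cv2.imwrite('pics/w2c.png',cv2.resize(a,None,fx=6,fy=6,interpolation=cv2.INTER_CUBIC))
E
```

```text
(no output)
```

View pics/w2c.png

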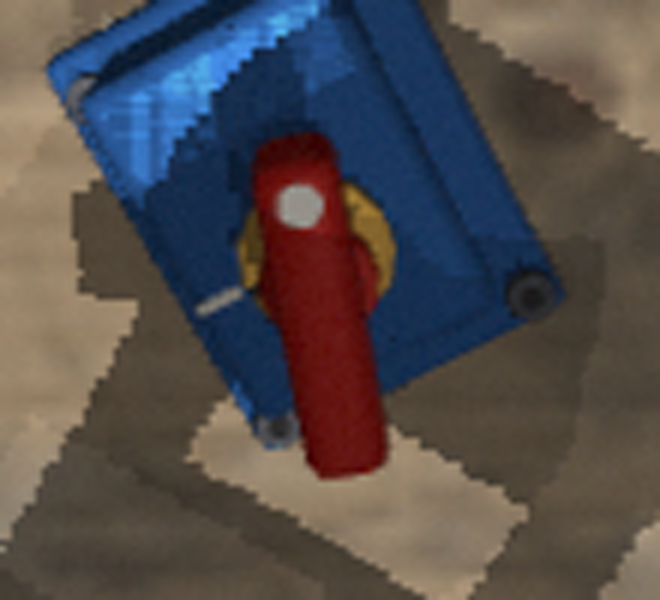

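```bash
python3 - <<'E'
from h import *
w=optics.snapshot('wrist')
f=lambda u,v,z:atz(w,(205+u/6,130+v/6),z)
P={k:f(*uv,.115) for k,uv in dict(ul=(258,182),ur=(340,182),ll=(322,477),lr=(386,465),dot=(300,206)).items()}
for k,v in P.items(): print(k,v.round(4))
a=(P['ul']+P['ur'])/2;b=(P['ll']+P['lr'])/2
print('len',np.linalg.norm(a-b),'c',(a+b)/2,'ang',np.degrees(np.arctan2(*(a-b)[[1,0]])),np.linalg.norm(P['ll']-P['lr']))
print('ins',f(318,265,.071), 'line',f(198,308,.071),f(240,292,.071))
for th in (10,15,20): 
  c=np.array([.4675,-.1600,.115]);e=np.array([np.cos(np.radians(th)),np.sin(np.radians(th)),0])
E
```

```text
ul [ 0.4917 -0.1553  0.115 ]
ur [ 0.4918 -0.1679  0.115 ]
ll [ 0.4431 -0.1656  0.115 ]
lr [ 0.4452 -0.176   0.115 ]
dot [ 0.488  -0.1618  0.115 ]
len 0.048447374539756914 c [ 0.46796019 -0.16618784  0.115     ] ang 10.964865619421971 0.010534249751566466
ins [ 0.46690418 -0.16588029  0.071     ] line [ 0.45871701 -0.14395037  0.071     ] [ 0.46177795 -0.15166669  0.071     ]
```

send_rows:
  moves:
    - {"offset": [0.0092,0.0004,0.0],"rotation": [0,0,0],"hand": 0.05}
    - {"offset": [0,0,0.025],"rotation": [0,0,-0.095],"hand": 0.05}
    - {"offset": [0,0,0.03],"rotation": [0,0,-0.095],"hand": 0.05}
    - {"offset": [0,0,0.025],"rotation": [0,0,0],"hand": 0.05}
    - {"offset": [0,0,0],"rotation": [0,0,0],"hand": 0.05}
    - {"offset": [0,0,0],"rotation": [0,0,0],"hand": 0.05}

```text
time: 3.58
ee_pos: [0.4677, -0.1665, 0.1773]
tool_rot: [-3.14, -0.001, -1.381]
ft_force: [0.8, -0.3, 0.0]
width: 0.0499
```

```bash
python3 - <<'E'
from h import *
w=snap('wrist','w3'); s=r.state(); print(s['ee_pos'],s['tool_rot'],s['ft_force'],s['ft_torque'],s['width'],r.tips_ahead,s['time'])
a=w['pixels'];cv2.imwrite('pics/w3c.png',cv2.resize(a[130:330,140:380],None,fx=3,fy=3,interpolation=cv2.INTER_CUBIC))
c=np.array([.4673,-.166])
for z in (.115,.071): print(proj(w,[*c,z]))
E
```

```text
[ 0.4677625  -0.16648089  0.17749711] [-3.14011325e+00 -1.49926333e-03 -1.38093897e+00] [ 0.4028093  -0.23845022  0.24233031] [ 0.00852412 -0.00220727  0.04149975] 0.05006093233201628 0.025 3.625
[[248.46101867 219.66823655]]
[[248.71496589 198.08641083]]
```

View pics/w3c.png

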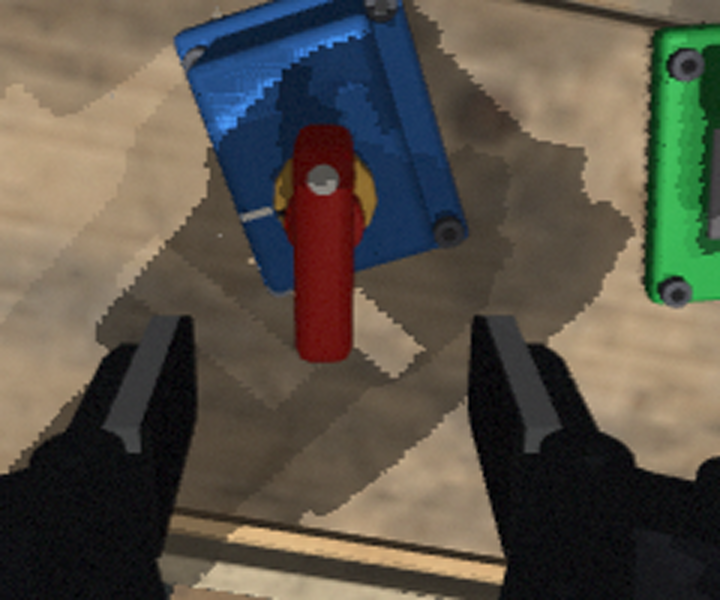

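send_rows:
  moves:
    - {"offset": [0,0,0.03],"rotation": [0,0,0],"hand": 0.05}
    - {"offset": [0,0,0.02],"rotation": [0,0,0],"hand": 0.05}
    - {"offset": [0,0,0.009],"rotation": [0,0,0],"hand": 0.05}
    - {"offset": [0,0,0],"rotation": [0,0,0],"hand": 0.05}

```text
time: 4.12
ee_pos: [0.4675, -0.1661, 0.1178]
tool_rot: [-3.141, -0.0, -1.381]
ft_force: [0.1, -0.1, -0.1]
width: 0.0502
```

```bash
python3 - <<'E'
from h import *
w=snap('wrist','w4'); s=r.state(); print(s['ee_pos'],s['tool_rot'],s['ft_force'],s['ft_torque'],s['width'],s['time'])
d=snap('side','d4');f=d['pixels'][80:220,210:350];cv2.imwrite('pics/w4c.png',np.hstack([cv2.resize(w['pixels'][130:384,140:380],(390,400)),cv2.resize(f,(400,400),interpolation=cv2.INTER_CUBIC)]))
E
```

```text
[ 0.46769653 -0.16620933  0.11812285] [-3.14066606e+00 -8.84191196e-04 -1.38092530e+00] [-0.41627109  0.03071123 -0.1551683 ] [ 0.04288569  0.03579741 -0.01439449] 0.049800286847196326 4.175
```

View pics/w4c.png

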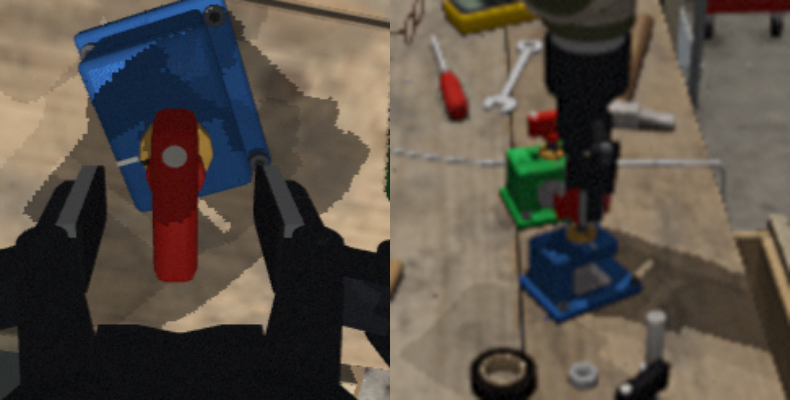

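send_rows:
  moves:
    - {"offset": [0,0,0],"rotation": [0,0,0],"hand": 0.012}
    - {"offset": [0,0,0],"rotation": [0,0,0],"hand": 0.012}
    - {"offset": [0,0,0],"rotation": [0,0,0],"hand": 0.012}
    - {"offset": [0,0,0],"rotation": [0,0,0],"hand": 0.012}

```text
time: 4.72
ee_pos: [0.4673, -0.1651, 0.118]
tool_rot: [-3.141, 0.001, -1.381]
ft_force: [-1.3, 6.3, 8.2]
width: 0.0131
```

```bash
cat >> h.py <<'E'
def st(n=1):
    s=r.state()
    print('t',round(s['time'],2),s['ee_pos'].round(4),'yaw',s['tool_rot'][2].round(4),'F',s['ft_force'].round(2),'M',s['ft_torque'].round(3),'w',round(s['width'],4),'tau6',s['joint_efforts'][5].round(3))
E
python3 - <<'E'
from h import *
st();w=snap('wrist','w5');st()
E
```

```text
t 4.72 [ 0.4673 -0.1651  0.118 ] yaw -1.3809 F [-1.26  6.29  8.19] M [ 1.038  0.306 -0.016] w 0.0131 tau6 0.004
t 4.78 [ 0.4673 -0.1652  0.1179] yaw -1.3809 F [-1.52  6.38  7.17] M [1.052 0.369 0.015] w 0.0133 tau6 0.004
```

View pics/w5.png

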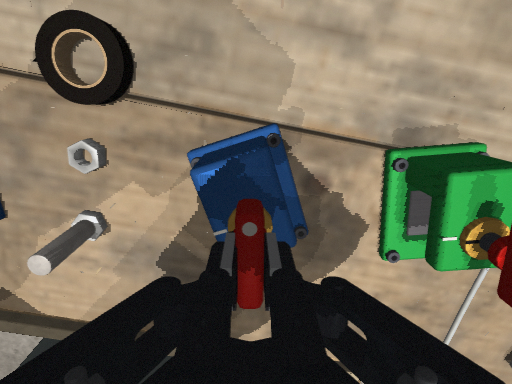

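send_rows:
  moves:
    - {"offset": [-0.001,0,0],"rotation": [0,0,0],"hand": 0.012}
    - {"offset": [0,0,0],"rotation": [0,0,0.04],"hand": 0.012}
    - {"offset": [0,0,0],"rotation": [0,0,0.04],"hand": 0.012}

```text
time: 5.15
ee_pos: [0.4673, -0.1648, 0.118]
tool_rot: [-3.141, -0.0, -1.462]
ft_force: [-1.9, 2.8, 6.2]
width: 0.0129
```

```bash
python3 -c "
from h import *
st()"
```

```text
t 5.15 [ 0.4673 -0.1648  0.118 ] yaw -1.4622 F [-1.93  2.79  6.21] M [0.32  0.299 0.007] w 0.0129 tau6 -0.392
```

send_rows:
  moves:
    - {"offset": [0,0,0],"rotation": [0,0,0.04],"hand": 0.012}
    - {"offset": [0,0,0],"rotation": [0,0,0.04],"hand": 0.012}
    - {"offset": [0,0,0],"rotation": [0,0,0.04],"hand": 0.012}

```text
time: 5.52
ee_pos: [0.4672, -0.1646, 0.118]
tool_rot: [-3.141, 0.0, -1.582]
ft_force: [-2.5, 3.6, 6.6]
width: 0.013
```

```bash
python3 -c "
from h import *
st()"
```

```text
t 5.53 [ 0.4672 -0.1646  0.118 ] yaw -1.5821 F [-2.49  3.61  6.63] M [ 0.537  0.313 -0.037] w 0.013 tau6 -0.386
```

send_rows:
  moves:
    - {"offset": [-0.0005,0.0004,0],"rotation": [0,0,0.04],"hand": 0.012}
    - {"offset": [0,0,0],"rotation": [0,0,0.04],"hand": 0.012}
    - {"offset": [0,0,0],"rotation": [0,0,0.04],"hand": 0.012}
    - {"offset": [0,0,0],"rotation": [0,0,0],"hand": 0.012}

```text
time: 6.02
ee_pos: [0.4671, -0.1644, 0.118]
tool_rot: [-3.14, -0.0, -1.701]
ft_force: [-0.0, 1.8, 6.1]
width: 0.013
```

```bash
python3 -c "
from h import *
st()"
```

```text
t 6.03 [ 0.4671 -0.1644  0.118 ] yaw -1.7009 F [-0.01  1.78  6.11] M [ 0.426 -0.008  0.034] w 0.013 tau6 0.17
```

send_rows:
  moves:
    - {"offset": [0,0,0],"rotation": [0,0,0.04],"hand": 0.012}
    - {"offset": [0,0,0],"rotation": [0,0,0.04],"hand": 0.012}
    - {"offset": [0,0,0],"rotation": [0,0,0.04],"hand": 0.012}
    - {"offset": [0,0,0],"rotation": [0,0,0.04],"hand": 0.012}

```text
time: 6.52
ee_pos: [0.4671, -0.1642, 0.118]
tool_rot: [-3.14, 0.001, -1.862]
ft_force: [0.6, 2.6, 5.6]
width: 0.013
```

```bash
python3 -c "
from h import *
st();snap('wrist','w6');st()"
```

```text
t 6.53 [ 0.4671 -0.1642  0.118 ] yaw -1.8616 F [0.62 2.64 5.56] M [ 0.702 -0.062  0.064] w 0.013 tau6 -0.385
t 6.58 [ 0.4671 -0.1641  0.118 ] yaw -1.8634 F [-0.02  4.02  6.15] M [ 0.648 -0.066 -0.042] w 0.013 tau6 -0.081
```

View pics/w6.png

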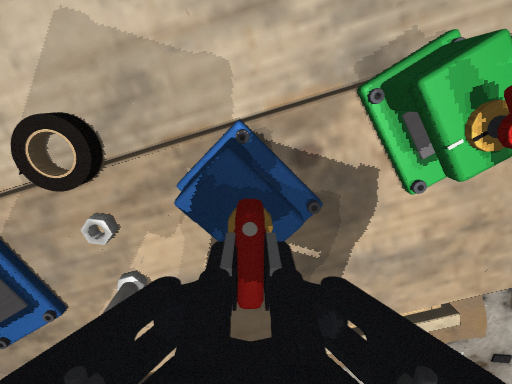

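send_rows:
  moves:
    - {"offset": [-0.0005,0,0],"rotation": [0,0,0.025],"hand": 0.012}
    - {"offset": [0,0,0],"rotation": [0,0,0],"hand": 0.012}

```text
time: 6.82
ee_pos: [0.4672, -0.164, 0.118]
tool_rot: [-3.14, -0.0, -1.886]
ft_force: [-0.7, 2.5, 6.3]
width: 0.0127
```

```bash
cat >> h.py <<'E'
def av(n=3):
    S=[]
    for i in range(n):
        if i: optics.snapshot('wrist')
        S.append(r.state())
    m=lambda k:np.mean([s[k] for s in S],0)
    print('t',round(S[-1]['time'],2),m('ee_pos').round(4),'turn',round(-1.381-m('tool_rot')[2],4),'F',m('ft_force').round(2),'Mz',m('ft_torque').round(3)[2],[round(s['ft_torque'][2],3) for s in S],'tau6',[round(s['joint_efforts'][5],3) for s in S])
E
python3 -c "
from h import *
av()"
```

```text
t 6.92 [ 0.4672 -0.164   0.118 ] turn 0.5044 F [-0.82  1.89  5.71] Mz -0.025 [np.float64(-0.002), np.float64(-0.031), np.float64(-0.044)] tau6 [np.float64(0.077), np.float64(0.001), np.float64(-0.021)]
```

send_rows:
  moves:
    - {"offset": [0,0,0],"rotation": [0,0,0.025],"hand": 0.012}
    - {"offset": [0,0,0],"rotation": [0,0,0],"hand": 0.012}

```text
time: 7.18
ee_pos: [0.4672, -0.164, 0.118]
tool_rot: [-3.14, -0.0, -1.911]
ft_force: [0.5, 2.5, 6.4]
width: 0.0131
```

```bash
python3 -c "
from h import *
av()"
```

```text
t 7.28 [ 0.4672 -0.164   0.118 ] turn 0.5294 F [0.12 2.34 6.21] Mz -0.04 [np.float64(-0.022), np.float64(-0.064), np.float64(-0.034)] tau6 [np.float64(0.073), np.float64(-0.0), np.float64(-0.02)]
```

send_rows:
  moves:
    - {"offset": [0,0,0],"rotation": [0,0,0.02],"hand": 0.012}
    - {"offset": [0,0,0],"rotation": [0,0,0],"hand": 0.012}

```text
time: 7.52
ee_pos: [0.4672, -0.164, 0.118]
tool_rot: [-3.141, 0.0, -1.931]
ft_force: [-0.7, 1.9, 6.2]
width: 0.0131
```

```bash
python3 -c "
from h import *
av()"
```

```text
t 7.62 [ 0.4672 -0.164   0.118 ] turn 0.5494 F [-0.57  2.03  5.8 ] Mz -0.025 [np.float64(-0.01), np.float64(-0.055), np.float64(-0.009)] tau6 [np.float64(0.052), np.float64(-0.005), np.float64(-0.021)]
```

send_rows:
  moves:
    - {"offset": [0,0,0],"rotation": [0,0,0.02],"hand": 0.012}
    - {"offset": [0,0,0],"rotation": [0,0,0],"hand": 0.012}

```text
time: 7.88
ee_pos: [0.4672, -0.1639, 0.118]
tool_rot: [-3.141, 0.0, -1.951]
ft_force: [-0.2, 2.6, 6.1]
width: 0.0129
```

```bash
python3 -c "
from h import *
av()"
```

```text
t 7.97 [ 0.4672 -0.1639  0.118 ] turn 0.5694 F [-0.17  2.32  6.31] Mz -0.022 [np.float64(-0.017), np.float64(-0.036), np.float64(-0.013)] tau6 [np.float64(0.053), np.float64(-0.005), np.float64(-0.021)]
```

send_rows:
  moves:
    - {"offset": [0,0,0],"rotation": [0,0,0.02],"hand": 0.012}
    - {"offset": [0,0,0],"rotation": [0,0,0],"hand": 0.012}

```text
time: 8.22
ee_pos: [0.4672, -0.1639, 0.118]
tool_rot: [-3.141, 0.0, -1.971]
ft_force: [-0.6, 3.6, 6.0]
width: 0.0133
```

```bash
python3 -c "
from h import *
av()"
```

```text
t 8.32 [ 0.4672 -0.1639  0.118 ] turn 0.5894 F [-0.22  3.21  5.97] Mz -0.049 [np.float64(-0.057), np.float64(-0.021), np.float64(-0.07)] tau6 [np.float64(0.053), np.float64(-0.005), np.float64(-0.021)]
```

send_rows:
  moves:
    - {"offset": [-0.0003,0,0],"rotation": [0,0,0.02],"hand": 0.012}
    - {"offset": [0,0,0],"rotation": [0,0,0],"hand": 0.012}

```text
time: 8.57
ee_pos: [0.4672, -0.1638, 0.118]
tool_rot: [-3.141, -0.0, -1.99]
ft_force: [-1.2, 1.5, 6.4]
width: 0.0129
```

```bash
python3 -c "
from h import *
av()"
```

```text
t 8.68 [ 0.4672 -0.1638  0.118 ] turn 0.6085 F [-1.08  1.42  6.09] Mz 0.306 [np.float64(0.321), np.float64(0.267), np.float64(0.331)] tau6 [np.float64(0.394), np.float64(0.328), np.float64(0.312)]
```

send_rows:
  moves:
    - {"offset": [0,0,0],"rotation": [0,0,-0.03],"hand": 0.012}
    - {"offset": [0,0,0],"rotation": [0,0,-0.05],"hand": 0.012}
    - {"offset": [0,0,0],"rotation": [0,0,-0.05],"hand": 0.012}
    - {"offset": [0,0,0],"rotation": [0,0,-0.05],"hand": 0.012}
    - {"offset": [0,0,0],"rotation": [0,0,-0.05],"hand": 0.012}
    - {"offset": [0,0,0],"rotation": [0,0,-0.05],"hand": 0.012}
    - {"offset": [0,0,0],"rotation": [0,0,0],"hand": 0.012}

```text
time: 9.55
ee_pos: [0.4672, -0.1642, 0.118]
tool_rot: [-3.141, -0.001, -1.709]
ft_force: [-2.6, -0.5, 5.9]
width: 0.0131
```

```bash
python3 -c "
from h import *
av(2)"
```

```text
t 9.6 [ 0.4672 -0.1642  0.118 ] turn 0.3287 F [-2.   -0.79  5.69] Mz 0.048 [np.float64(0.047), np.float64(0.05)] tau6 [np.float64(-0.181), np.float64(-0.026)]
```

send_rows:
  moves:
    - {"offset": [0,0,0],"rotation": [0,0,-0.05],"hand": 0.012}
    - {"offset": [0,0,0],"rotation": [0,0,-0.05],"hand": 0.012}
    - {"offset": [0,0,0],"rotation": [0,0,-0.05],"hand": 0.012}
    - {"offset": [0,0,0],"rotation": [0,0,-0.05],"hand": 0.012}
    - {"offset": [0,0,0],"rotation": [0,0,-0.05],"hand": 0.012}
    - {"offset": [0,0,0],"rotation": [0,0,-0.05],"hand": 0.012}
    - {"offset": [0,0,0],"rotation": [0,0,-0.03],"hand": 0.012}
    - {"offset": [0,0,0],"rotation": [0,0,0],"hand": 0.012}

```text
time: 10.6
ee_pos: [0.4673, -0.1646, 0.118]
tool_rot: [-3.141, -0.002, -1.38]
ft_force: [-1.7, -5.2, 5.7]
width: 0.0132
```

```bash
python3 -c "
from h import *
av(2)"
```

```text
t 10.65 [ 0.4673 -0.1646  0.118 ] turn -0.0008 F [-1.61 -5.17  5.96] Mz 0.043 [np.float64(0.041), np.float64(0.046)] tau6 [np.float64(-0.104), np.float64(-0.01)]
```

send_rows:
  moves:
    - {"offset": [0.0008,0,0],"rotation": [0,0,0],"hand": 0.012}
    - {"offset": [0,0,0],"rotation": [0,0,0],"hand": 0.05}
    - {"offset": [0,0,0],"rotation": [0,0,0],"hand": 0.05}
    - {"offset": [0,0,0],"rotation": [0,0,0],"hand": 0.05}
    - {"offset": [0,0,0],"rotation": [0,0,0],"hand": 0.05}

```text
time: 11.28
ee_pos: [0.4671, -0.1644, 0.1172]
tool_rot: [3.141, 0.0, -1.381]
ft_force: [0.1, -0.0, 0.1]
width: 0.0499
```

send_rows:
  moves:
    - {"offset": [0,0,-0.015],"rotation": [0,0,0],"hand": 0.05}
    - {"offset": [0,0,-0.03],"rotation": [0,0,0],"hand": 0.05}
    - {"offset": [0,0,-0.03],"rotation": [0,0,0],"hand": 0.05}
    - {"offset": [0,0,-0.03],"rotation": [0,0,0],"hand": 0.05}
    - {"offset": [0,0,-0.0335],"rotation": [0,0,0.095],"hand": 0.085}
    - {"offset": [0,0,0],"rotation": [0,0,0.095],"hand": 0.085}
    - {"offset": [0,0,0],"rotation": [0,0,0],"hand": 0.085}
    - {"offset": [0,0,0],"rotation": [0,0,0],"hand": 0.085}

```text
time: 12.28
ee_pos: [0.467, -0.1644, 0.2559]
tool_rot: [3.141, 0.0, -1.569]
ft_force: [-1.2, -0.2, -0.5]
width: 0.0853
```

```bash
python3 - <<'E'
from h import *
st();w=snap('wrist','w7')
b=w['pixels'][130:230,205:315];a=cv2.imread('pics/w2.png')[130:230,205:315]
f=lambda i:cv2.resize(i,(396,360),interpolation=cv2.INTER_CUBIC)
cv2.imwrite('pics/w7c.png',np.hstack([f(a),f(b)]))
E
```

```text
t 12.28 [ 0.467  -0.1644  0.2559] yaw -1.5692 F [-1.22 -0.2  -0.5 ] M [0.013 0.013 0.026] w 0.0853 tau6 0.012
```

View pics/w7c.png

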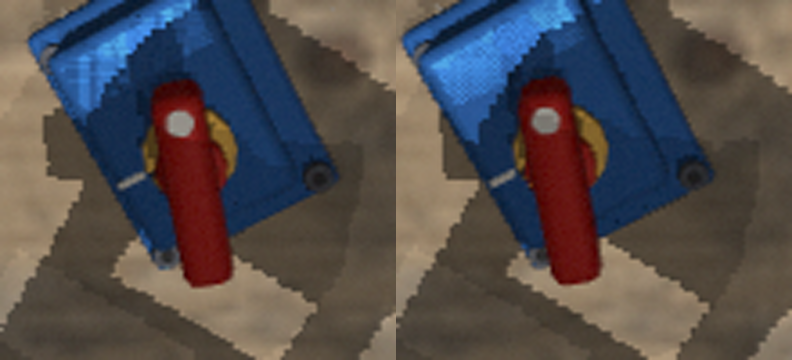

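send_rows:
  moves:
    - {"offset": [-0.04,0.03,0],"rotation": [0,0,0],"hand": 0.085}
    - {"offset": [-0.04,0.03,0],"rotation": [0,0,0],"hand": 0.085}
    - {"offset": [-0.02,0.0,0],"rotation": [0,0,0],"hand": 0.085}
    - {"offset": [0,0,0],"rotation": [0,0,0],"hand": 0.085}
    - {"offset": [0,0,0],"rotation": [0,0,0],"hand": 0.085}

```text
time: 12.95
ee_pos: [0.4074, -0.0651, 0.2557]
tool_rot: [3.141, -0.0, -1.571]
ft_force: [-0.5, -0.4, 0.3]
width: 0.0849
```

```bash
python3 - <<'E'
from h import *
st();w=snap('wrist','w8')
u=proj(w,[.467,-.166,.09])[0];print(u);x,y=u.astype(int)
b=w['pixels'][max(y-40,0):y+50,max(x-50,0):x+50]
cv2.imwrite('pics/w8c.png',cv2.resize(b,None,fx=6,fy=6,interpolation=cv2.INTER_CUBIC))
E
```

```text
t 12.95 [ 0.4074 -0.0651  0.2557] yaw -1.5707 F [-0.5  -0.4   0.34] M [ 0.005  0.002 -0.014] w 0.0849 tau6 -0.001
[354.56107872 118.48492283]
```

View pics/w8c.png

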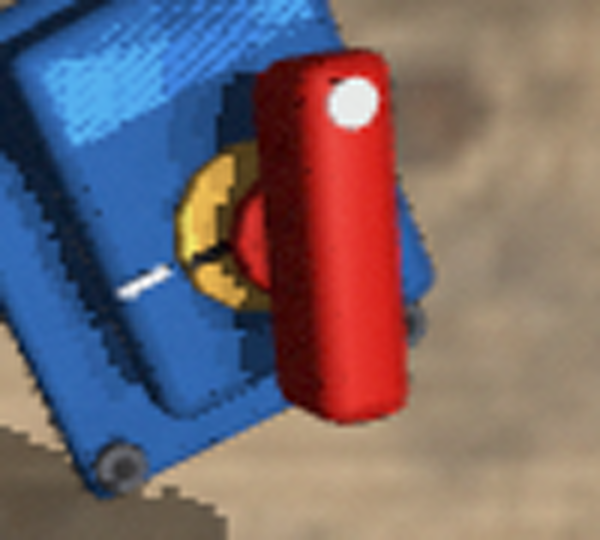

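The black line on the insert, from about (230,243) to (192,262), lies in line with the white clamp line, from (170,270) to (118,295). So the insert has not turned. The bar is back at its starting angle and the gripper is clear, so I'm handing in.

```bash
python3 -c "
from h import *
print(order.job_done())"
```

```text
the job is handed in; nothing more can be done
None
```

The red screw on the blue clamp is cross-threaded: it bound after about 0.61 rad clockwise. I stopped there, turned it back to where it stood and let go.

- **Bind:** over the first 0.59 rad the wrist torque stayed within about 0.06 N m of zero. At 0.61 rad it jumped to about 0.31 N m, below the 0.4 N m that would drag the insert round.
- **Turned back:** after turning back 0.61 rad, the measured gripper angle was within 0.001 rad of where it started. I then opened the fingers and moved clear.
- **Last checks:** in the wrist pictures the bar is within about 1° of its first angle. The insert's black line still lines up with the white line on the clamp. The measured force was near zero with the gripper clear, and the clock stood at about 13 s of the 42 s allowed.
- **Disagreement:** the scene and side cameras put the bar about 8 mm from where the wrist camera did. I went by the wrist camera, and the grasp came within about 1–2 mm, with side forces of a few newtons.
- **Left alone:** I did not touch the black-handled clamp or the green look-alikes.

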